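Fold the finished card terminal and store it in its case

ROBOT

A 6-joint arm with a two-finger parallel gripper is mounted at the origin on the work surface. World frame = base frame: x ahead of the robot, y to its left, z up, the work surface at z = 0. Lengths are in m, angles in degrees, forces in N, time in s.
With the tool pointing down it reaches from about 0.4 to 0.825 m from the base axis. Payload 7 kg.
Tool frame: the origin (TCP) lies midway between the tips of the shut fingers; the grasp point (between the pads) lies 19 mm behind it; z points along the fingers, y is the line along which they close (so a half turn about z gives the same grasp; the last joint's range is limited). The gripper opens to 88 mm and grips with 3 to 60 N. Pads are 19 mm wide; open, the fingers measure 130 mm over their backs; the gripper's body (78 mm by 193 mm) begins 47 mm behind the grasp point.
Start: joints at [-47.55, 20.546, 0.682, 0, -70.136, -16.507], TCP at [0.295, -0.607, 0.227] pointing down, gripper open.
Joint ranges: [-176.03, 176.03], [-82.01, 121.73], [-58.28, 71.71], [-173.87, 95.51], [-174.79, -0.11], [-173.66, 173.66]. Speed limits (degrees/s): [136.94, 136.94, 172.46, 180, 180, 180].

INTERFACE

Orientations are given as [roll, pitch, yaw] about the fixed x, y, z axes, in that order (R = Rz(yaw) Ry(pitch) Rx(roll)).
In Python, from plant import ctrl gives the robot as it stands.
- The arm moves only by the tool step_arm, never from a script. Its argument "rows" is a list of rows, each a list of 3 entries, a list of its own where there are three numbers: the closure, from 0 (fully open) to 1 (shut), then the shift along the world's x, y, z in mm, then the turn, a rotation vector about the world's x, y, z in rad. A call has exactly 5 rows; each row is the pose to reach, as a shift and turn from the pose commanded when the call began; what a row does not reach only later rows make up. A row lasts 1/12 s, in which the tool goes at most 41.7 mm and 7.16 degrees, less where a joint would pass 70% of its speed; a pose out of reach is approached as far as the arm can. A call with a gripper value outside its range is refused whole. The fingers move at their own pace and stop on an object; the grip force is fixed at half the most. Time passes only in rows, so rows that repeat a pose let the fingers close, or fill a call up. It gives the time, the measured TCP pose, the force, the opening and the grip force at its end, in the units of the state.
- ctrl.get_obs(): the state, without advancing time (a new reading comes with each control period).
- ctrl.snapshot(name): name is "scene" or "top"; returns the picture (400x640x3 uint8, red, green, blue); there is no depth.
- ctrl.camera_model(name): a dict with "intrinsics" (3x3 intrinsics, pixels), "distortion" ([k1, k2, p1, p2, k3] as OpenCV has them; the pictures are not rectified), "R" (3x3) and "t" (3): a world point X has camera coordinates R X + t. Camera axes: x right, y down, z forward; pixel columns grow to the right and rows downward; lengths in m; the calibration is good to about 2 mm. A picture is of the moment at which its call begins. camera_model takes no time and is no camera call.
- ctrl.close_job(): hands the job in; it is judged then, once.
The state is a dict: "clock": time; "joint_pos": joint angles; "qvel": joint speeds; "tau": joint torques, N m; "tool_pos": TCP position; "orientation": TCP orientation; "force": force on the tool from outside, world axes, zero at the start; "moment": the same for the moment, N m; "opening": finger opening in m; "gripper_force": force on a finger pad.
Only numpy, scipy, OpenCV 4.12 (cv2) and the standard library are available. Lean on these libraries where they do the work, as an engineer would, in place of code of your own. Each camera call takes 0.05 s, during which the arm holds its last target. There are 200 camera calls.

TASK

Two folding card terminals stand open on the bench. Take the finished one, with the white keypad inside, fold its cover fully shut, and only then pick it up and set it down gently, flat and lengthwise like its neighbour, in the empty compartment of the wooden case, so that it lies inside with its cover shut. Leave the unfinished terminal with the bare green circuit board where it is, open.

Things in the scene. Friction and masses are not known exactly. Their poses are not given: they have to be found in the camera images.
- terminal: Finished card terminal: loose black base 120 x 60 x 24 mm (x, y, z; about 0.3 kg), grey hinged cover; inside, on top of the base, a white keypad with red, yellow and green keys. Folded: 38 mm high. Origin: centre of the base's underside; x along its length to the hinge end, z up. Hinge line: upper edge at x = +60, z = 24 mm, along y. Starts flat on the bench, cover leaning out past that end.
- cover (a joint): Angle of that cover, rad: 0 folded shut, 1.57 upright, more leans out past the hinge end; starts at 1.85 to 2.1, stop 2.4. A slab reaching 114 mm from the hinge, 54 mm wide (base 3 mm wider each side), 14 mm thick (shut: z = 24 to 38 mm). A friction hinge (0.035 N m) holds any angle: push it over from behind, high up near its free edge, then press down, about 1 N.
- slot (a point): Floor centre of the empty, blue-lined compartment of the fixed wooden case (156 x 210 mm outside). Floor 6 mm above the bench; inside 140 mm long (point x), 116 mm wide (point y), z up; walls 8 mm thick, tops 34 mm above this point. On its +y side a 70 mm wide compartment holds a folded terminal (top 44 mm above the bench).
- unfinished: The bystander: same black base and cover, size, origin and axes as the finished terminal, but with a bare green circuit board inside instead of the keypad. Loose; to be left alone.
- unfinished_cover (a joint): Opening angle of the unfinished terminal's cover, rad, as for the other; starts between 1.85 and 2.1 and is to stay open.
Things that resemble listed ones, but are neither listed nor needed, are in the scene too. Leave any blue or purple look-alike of the terminal alone.

How it is judged:
By the outcome, as a careful person would: the job done as asked, in the order asked, and still so for the second after the job is handed in, with the robot touching nothing.
It also fails if it takes over 48 s, if anything falls off the work surface, if the arm or the gripper's body presses on something with over 40 N, if the wrist force passes 120 N, or if a joint passes its speed limit or range.

## Working session

There is one attempt and no reset: what is moved stays moved. The work goes in short steps, Python scripts to look and compute and a tool call to move; the robot and the scene stay as the last step left them, time stands still between calls to the robot, and variables do not carry over. Pictures are saved under pics/ and viewed, at most 10 in all, crops included, and the job is handed in when it is done.

Besides the shell and the picture viewer there is one more tool, called after ">>>" in YAML: its name, and indented under it one key for each argument. step_arm: Moves the arm, as the interface text tells. Its arguments: {"type":"object","properties":{"rows":{"type":"array"}},"required":["rows"]}

```bash
mkdir -p pics; python3 - <<'E'
from plant import ctrl
import cv2
for n in("scene","top"):
    cv2.imwrite(f"pics/{n}0.png",ctrl.snapshot(n)[:,:,::-1])
    m=ctrl.camera_model(n);print(n,m)
print(ctrl.get_obs())
E
```

```text
scene {'intrinsics': array([[400.49434228,   0.        , 311.11901072],
       [  0.        , 400.49434228, 201.46700163],
       [  0.        ,   0.        ,   1.        ]]), 'distortion': array([-0.07119068,  0.        ,  0.        ,  0.        ,  0.        ]), 'R': array([[-0.7965835 ,  0.60439613,  0.01265082],
       [ 0.51699342,  0.69193613, -0.50392677],
       [-0.31332495, -0.39487937, -0.86365373]]), 't': array([ 0.32533289, -0.25446565,  1.1609378 ])}
top {'intrinsics': array([[373.31596808,   0.        , 310.74617363],
       [  0.        , 373.31596808, 207.81860885],
       [  0.        ,   0.        ,   1.        ]]), 'distortion': array([-0.05137176,  0.        ,  0.        ,  0.        ,  0.        ]), 'R': array([[-0.01029963, -0.99992906,  0.00598257],
       [-0.996734  ,  0.00978712, -0.08015956],
       [ 0.08009532, -0.00678865, -0.99676409]]), 't': array([0.08736867, 0.45647273, 0.86385608])}
{'clock': 0.1, 'joint_pos': array([-4.75490855e+01,  2.05877434e+01,  6.38631571e-01, -1.52114003e-02,
       -7.01349212e+01, -1.65079875e+01]), 'qvel': array([ 0.01345574, -0.08887823,  0.12804395,  0.09331412,  0.02761095,
       -0.00015228]), 'tau': array([ 1.91098252e-04, -5.84162021e+01,  2.93753278e+01,  7.01547414e+00,
        1.01930840e-02, -6.24458335e-05]), 'tool_pos': array([ 0.29508347, -0.60660731,  0.22571668]), 'orientation': array([ 1.79915367e+02, -1.01688130e-02, -1.54062245e+02]), 'force': array([0.22482308, 0.34076674, 0.38049265]), 'moment': array([-0.00309112,  0.00035245, -0.03703619]), 'gripper_force': 0.0, 'opening': 0.08768280920351418}
```

View pics/scene0.png

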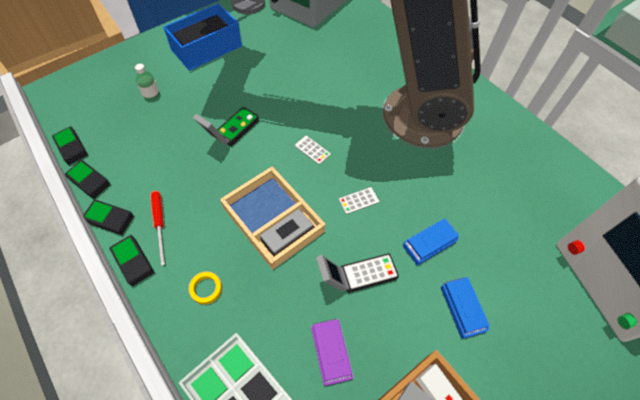

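View pics/top0.png

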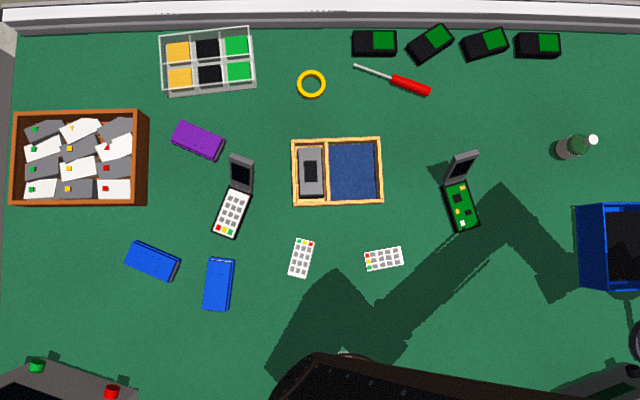

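Candidates: white-keypad terminal with grey cover at top (232,212) / scene (370,272); green-board terminal at top (462,207); loose keypads at (301,258) and (384,259); blue and purple blocks. The first is the one described, so I'll check it in a crop.

```bash
cat > h.py <<'E'
import numpy as np, cv2
from plant import ctrl
def ray(n,p):
    m=ctrl.camera_model(n); u=cv2.undistortPoints(np.array([[p]],float),m["intrinsics"],m["distortion"])[0,0]
    R=m["R"]; return -R.T@m["t"], R.T@np.array([u[0],u[1],1.])
def onz(n,p,z):
    c,d=ray(n,p); return c+d*(z-c[2])/d[2]
def two(p,q):  # top px p, scene px q
    c1,d1=ray("top",p);c2,d2=ray("scene",q)
    s=np.linalg.lstsq(np.c_[d1,-d2],c2-c1,rcond=None)[0]
    a,b=c1+s[0]*d1,c2+s[1]*d2; return (a+b)/2,np.linalg.norm(a-b)
def rect(n,mask,z):
    cs=cv2.findContours(mask.astype(np.uint8),0,1)[0]; c=max(cs,key=cv2.contourArea)
    P=np.array([onz(n,q[0].astype(float),z)[:2]*1000 for q in c],np.float32)
    return cv2.minAreaRect(P)
E
python3 - <<'E'
from h import *
t=cv2.imread("pics/top0.png");s=cv2.imread("pics/scene0.png")
a=cv2.resize(t[145:245,195:275],None,fx=5,fy=5,interpolation=2)
b=cv2.resize(s[245:300,310:405],None,fx=4,fy=4,interpolation=2)
o=np.zeros((500,790,3),np.uint8);o[:,:400]=a;o[:220,405:785]=b;cv2.imwrite("pics/crop.png",o)
w=t.min(2)>150;m=np.zeros_like(w);m[182:245,205:255]=1
# keypad: light + coloured keys, filled hull
k=((t.max(2)>120)&(m>0)&~((t[:,:,1]>t[:,:,2]*1.25)&(t[:,:,1]<170))).astype(np.uint8)
k=cv2.morphologyEx(k,cv2.MORPH_CLOSE,np.ones((3,3)));print("keypad",rect("top",k,.025))
hs=cv2.cvtColor(t,cv2.COLOR_BGR2HSV)
mm=np.zeros(t.shape[:2],bool);mm[130:210,320:390]=1
bl=(hs[:,:,0]>100)&(hs[:,:,0]<125)&(hs[:,:,1]>70)&mm
print("blue floor",rect("top",bl,.006))
wd=(hs[:,:,0]>8)&(hs[:,:,0]<28)&(hs[:,:,1]>60)&(hs[:,:,2]>130);z=np.zeros_like(mm);z[125:215,280:395]=1
print("case top",rect("top",wd&z,.04))
E
```

```text
keypad ((447.3408203125, 270.75653076171875), (52.37702178955078, 108.10516357421875), 68.34980773925781)
blue floor ((545.906982421875, -18.708763122558594), (135.25765991210938, 110.77203369140625), 1.8493306636810303)
case top ((542.1066284179688, 21.419532775878906), (157.8265380859375, 210.57188415527344), 1.8715747594833374)
```

View pics/crop.png

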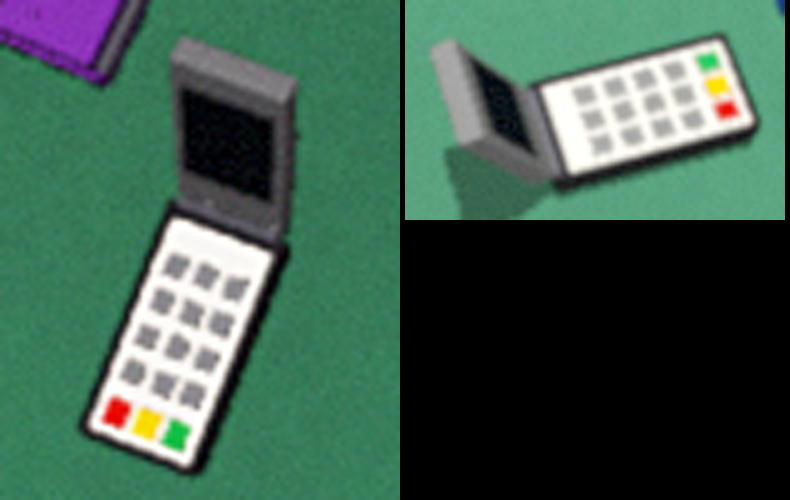

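The crop shows the white keypad with red, yellow and green keys and the grey cover leaning out (hinge near top px (240,190)), so the choice is confirmed. Base centre is about (447,271) mm with yaw −21.7°; the slot is about (544,−18) mm with yaw 1.9°.

>>> step_arm:
  rows:
    - [1, [13.5, 37.5, 0], [0, 0, -0.04]]
    - [1, [27, 75, 0], [0, 0, -0.08]]
    - [1, [41, 112, 0], [0, 0, -0.12]]
    - [1, [54, 150, 0], [0, 0, -0.16]]
    - [1, [68, 187, 0], [0, 0, -0.2]]

```text
clock: 0.52
tool_pos: [0.3631, -0.4181, 0.2261]
orientation: [180.0, -0.0, -165.7]
force: [1.7, 0.4, 0.6]
opening: 0.0596
gripper_force: 0.0
```

>>> step_arm:
  rows:
    - [1, [13.5, 37.5, 0], [0, 0, -0.04]]
    - [1, [27, 75, 0], [0, 0, -0.08]]
    - [1, [41, 112, 0], [0, 0, -0.12]]
    - [1, [54, 150, 0], [0, 0, -0.16]]
    - [1, [68, 187, 0], [0, 0, -0.2]]

```text
clock: 0.93
tool_pos: [0.4311, -0.231, 0.2265]
orientation: [180.0, 0.0, -177.1]
force: [1.2, -0.5, -0.7]
opening: 0.0262
gripper_force: 0.0
```

>>> step_arm:
  rows:
    - [1, [13.5, 37.5, 0], [0, 0, -0.04]]
    - [1, [27, 75, 0], [0, 0, -0.08]]
    - [1, [41, 112, 0], [0, 0, -0.12]]
    - [1, [54, 150, 0], [0, 0, -0.16]]
    - [1, [68, 187, 0], [0, 0, -0.2]]

```text
clock: 1.35
tool_pos: [0.4992, -0.0439, 0.2266]
orientation: [180.0, 0.0, 171.5]
force: [1.4, -0.6, -0.5]
opening: 0.0008
gripper_force: 0.0
```

>>> step_arm:
  rows:
    - [1, [13.5, 37.5, 0], [0, 0, -0.04]]
    - [1, [27, 75, 0], [0, 0, -0.08]]
    - [1, [41, 112, 0], [0, 0, -0.12]]
    - [1, [54, 150, 0], [0, 0, -0.16]]
    - [1, [68, 187, 0], [0, 0, -0.2]]

```text
clock: 1.77
tool_pos: [0.5672, 0.1431, 0.2264]
orientation: [-180.0, -0.0, 160.0]
force: [0.5, -0.3, 0.5]
opening: 0.0004
gripper_force: 0.0
```

>>> step_arm:
  rows:
    - [1, [14, 35, 0], [0, 0, -0.03]]
    - [1, [29, 69, 0], [0, 0, -0.03]]
    - [1, [29, 69, -40], [0, 0, -0.03]]
    - [1, [29, 69, -80], [0, 0, -0.03]]
    - [1, [29, 69, -116], [0, 0, -0.03]]

```text
clock: 2.18
tool_pos: [0.5957, 0.2108, 0.1083]
orientation: [-180.0, -0.0, 158.4]
force: [-1.5, -0.5, -0.4]
opening: 0.0006
gripper_force: 0.0
```

```bash
python3 - <<'E'
from h import *
t=ctrl.snapshot("top")[:,:,::-1];s=ctrl.snapshot("scene")[:,:,::-1]
o=np.zeros((540,800,3),np.uint8)
o[:540,:400]=cv2.resize(t[130:238,195:275],None,fx=5,fy=5);o[:380,405:800]=cv2.resize(s[220:315,300:400],None,fx=4,fy=4)[:380,:395];cv2.imwrite("pics/a.png",o)
E
```

```text
(no output)
```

View pics/a.png

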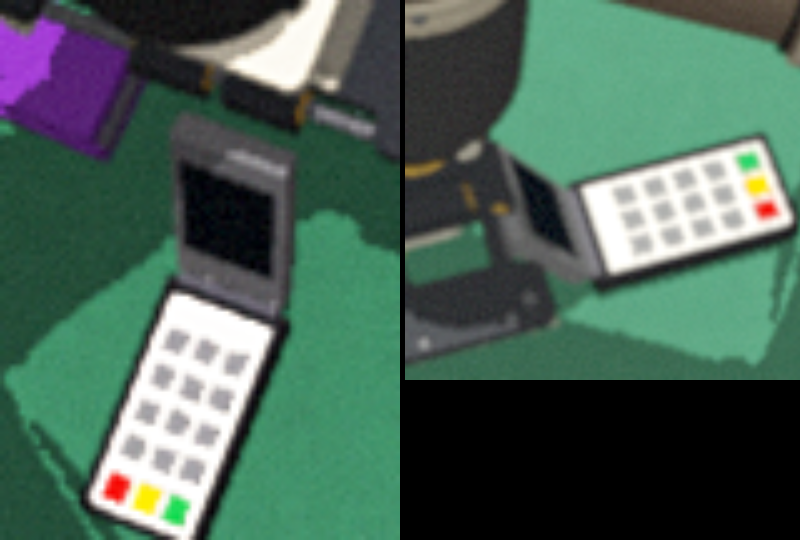

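>>> step_arm:
  rows:
    - [1, [-14, 5.5, 0], [0, 0, 0]]
    - [1, [-28, 11, 0], [0, 0, 0]]
    - [1, [-42, 16.5, 0], [0, 0, 0]]
    - [1, [-56, 22, 0], [0, 0, 0]]
    - [1, [-71, 28, 0], [0, 0, 0]]

```text
clock: 2.7
tool_pos: [0.525, 0.2387, 0.1123]
orientation: [179.9, 0.1, 158.4]
force: [0.8, 0.2, 1.0]
opening: 0.0008
gripper_force: 0.2
```

>>> step_arm:
  rows:
    - [1, [-11, 4, 0], [0, 0, 0]]
    - [1, [-21, 8.5, 0], [0, 0, 0]]
    - [1, [-32, 12.5, -1], [0, 0, 0]]
    - [1, [-42, 16.5, -4], [0, 0, 0]]
    - [1, [-51, 20.5, -9], [0, 0, 0]]

```text
clock: 3.12
tool_pos: [0.4735, 0.2591, 0.1018]
orientation: [179.9, 0.0, 158.4]
force: [-0.8, -0.5, 0.6]
opening: 0.0005
gripper_force: 0.2
```

```bash
python3 - <<'E'
from h import *
t=ctrl.snapshot("top")[:,:,::-1];s=ctrl.snapshot("scene")[:,:,::-1]
o=np.zeros((540,800,3),np.uint8)
o[:540,:400]=cv2.resize(t[130:238,195:275],None,fx=5,fy=5);o[:380,405:800]=cv2.resize(s[220:315,300:400],None,fx=4,fy=4)[:380,:395];cv2.imwrite("pics/b.png",o)
E
```

```text
(no output)
```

View pics/b.png

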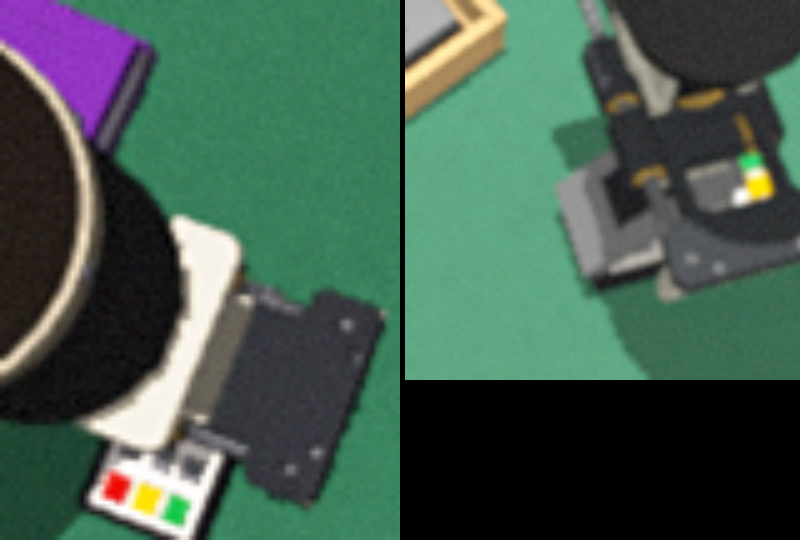

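>>> step_arm:
  rows:
    - [1, [-9, 3.5, -9], [0, 0, 0]]
    - [1, [-18, 7, -18], [0, 0, 0]]
    - [1, [-24, 9.5, -25], [0, 0, 0]]
    - [1, [-31, 12, -34], [0, 0, 0]]
    - [1, [-35, 14, -44], [0, 0, 0]]

```text
clock: 3.63
tool_pos: [0.4388, 0.2728, 0.057]
orientation: [180.0, 0.0, 158.4]
force: [0.0, -1.3, 0.3]
opening: 0.0003
gripper_force: 0.1
```

>>> step_arm:
  rows:
    - [1, [-4, 1.5, -8], [0, 0, 0]]
    - [1, [-6, 2, -13], [0, 0, 0]]
    - [1, [-6, 2, -17], [0, 0, 0]]
    - [1, [-6, 2, -18], [0, 0, 0]]
    - [1, [-6, 2, -19], [0, 0, 0]]

```text
clock: 4.05
tool_pos: [0.4335, 0.2745, 0.0384]
orientation: [-180.0, 0.0, 158.4]
force: [-0.6, 0.4, 0.6]
opening: 0.0005
gripper_force: 0.1
```

>>> step_arm:
  rows:
    - [1, [0, 0, -0.5], [0, 0, 0]]
    - [1, [0, 0, -1], [0, 0, 0]]
    - [1, [0, 0, -1.5], [0, 0, 0]]
    - [1, [0, 0, -2], [0, 0, 0]]
    - [1, [0, 0, -2], [0, 0, 0]]

```text
clock: 4.47
tool_pos: [0.4336, 0.2747, 0.0379]
orientation: [180.0, 0.0, 158.4]
force: [-4.5, -1.9, 13.9]
opening: 0.0007
gripper_force: 6.6
```

>>> step_arm:
  rows:
    - [1, [0, 0, 20], [0, 0, 0]]
    - [0.5, [0, 0, 60], [0, 0, 0]]
    - [0, [30, -20, 95], [0, 0, 0]]
    - [0, [60, -45, 115], [0, 0, 0]]
    - [0, [90, -70, 115], [0, 0, 0]]

```text
clock: 4.88
tool_pos: [0.5208, 0.2102, 0.1563]
orientation: [179.6, 0.3, 158.6]
force: [0.2, 1.4, 0.5]
opening: 0.0217
gripper_force: 0.0
```

>>> step_arm:
  rows:
    - [0, [20, -30, 0], [0, 0, 0]]
    - [0, [40, -60, 0], [0, 0, 0]]
    - [0, [50, -90, 0], [0, 0, 0]]
    - [0, [50, -90, 0], [0, 0, 0]]
    - [0, [50, -90, 0], [0, 0, 0]]

```text
clock: 5.3
tool_pos: [0.5686, 0.1169, 0.1508]
orientation: [180.0, 0.0, 158.2]
force: [0.1, 0.4, 0.2]
opening: 0.0552
gripper_force: 0.0
```

```bash
python3 - <<'E'
from h import *
t=ctrl.snapshot("top")[:,:,::-1];s=ctrl.snapshot("scene")[:,:,::-1]
cv2.imwrite("pics/ct.png",t);cv2.imwrite("pics/cs.png",s)
o=np.zeros((540,800,3),np.uint8)
o[:540,:400]=cv2.resize(t[145:253,195:275],None,fx=5,fy=5);o[:380,405:800]=cv2.resize(s[220:315,300:400],None,fx=4,fy=4)[:380,:395];cv2.imwrite("pics/c.png",o)
E
```

```text
(no output)
```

View pics/c.png

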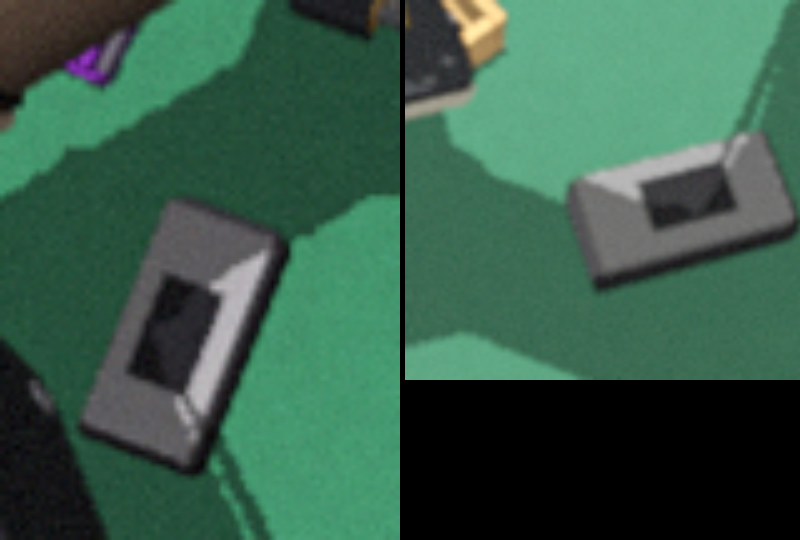

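The cover is shut and the base has not moved (corners still at crop (82,430), (287,240)). I'll refine the centre before grasping.

```bash
python3 - <<'E'
from h import *
t=cv2.imread("pics/ct.png");hs=cv2.cvtColor(t,cv2.COLOR_BGR2HSV)
m=(hs[:,:,1]<90);z=np.zeros(m.shape,bool);z[183:242,209:255]=1
k=cv2.morphologyEx((m&z).astype(np.uint8),cv2.MORPH_OPEN,np.ones((3,3)))
for h in(.024,.036):print(h,rect("top",k,h))
print([onz("top",(195+a/5,145+b/5),.028)[:2] for a,b in((82,430),(200,470),(172,203),(287,240))])
E
```

```text
0.024 ((451.05517578125, 269.4217529296875), (62.77095031738281, 122.32334899902344), 68.26986694335938)
0.036 ((450.1705322265625, 266.9388122558594), (61.90825271606445, 120.64215850830078), 68.26985168457031)
[array([0.40463341, 0.31480218]), array([0.38559246, 0.25954383]), array([0.5107879 , 0.27346278]), array([0.49271978, 0.21924695])]
```

>>> step_arm:
  rows:
    - [0, [-24, 30, 0], [0, 0, 0]]
    - [0, [-48, 61, 0], [0, 0, 0]]
    - [0, [-72, 91, 0], [0, 0, 0]]
    - [0, [-96, 122, 0], [0, 0, 0]]
    - [0, [-119.5, 152, 0], [0, 0, 0]]

```text
clock: 5.82
tool_pos: [0.4467, 0.273, 0.1512]
orientation: [179.9, 0.0, 158.5]
force: [1.2, 0.2, -0.4]
opening: 0.0872
gripper_force: 0.0
```

>>> step_arm:
  rows:
    - [0, [0, 0, -25], [0, 0, 0]]
    - [0, [0, 0, -50], [0, 0, 0]]
    - [0, [0, 0, -70], [0, 0, 0]]
    - [0, [0, 0, -85], [0, 0, 0]]
    - [0, [0, 0, -97], [0, 0, 0]]

```text
clock: 6.23
tool_pos: [0.4473, 0.2717, 0.0527]
orientation: [-180.0, -0.0, 158.5]
force: [-0.1, -0.4, -0.1]
opening: 0.0877
gripper_force: 0.0
```

>>> step_arm:
  rows:
    - [0, [1.5, -2.5, -10], [0, 0, 0]]
    - [0, [1.5, -2.5, -22], [0, 0, 0]]
    - [0, [1.5, -2.5, -34], [0, 0, 0]]
    - [0, [1.5, -2.5, -43], [0, 0, 0]]
    - [0, [1.5, -2.5, -48], [0, 0, 0]]

```text
clock: 6.65
tool_pos: [0.4496, 0.2684, 0.005]
orientation: [-180.0, -0.0, 158.4]
force: [0.1, 0.0, -0.2]
opening: 0.0877
gripper_force: 0.0
```

>>> step_arm:
  rows:
    - [0.1, [0, 0, 0], [0, 0, 0]]
    - [0.2, [0, 0, 0], [0, 0, 0]]
    - [0.3, [0, 0, 0], [0, 0, 0]]
    - [0.4, [0, 0, 0], [0, 0, 0]]
    - [0.5, [0, 0, 0], [0, 0, 0]]

```text
clock: 7.07
tool_pos: [0.4506, 0.2689, 0.0065]
orientation: [179.9, 0.0, 158.4]
force: [0.5, 2.7, -2.0]
opening: 0.0596
gripper_force: 6.7
```

Gripping at 60 mm. I'll firm the grip, then lift.

>>> step_arm:
  rows:
    - [1, [0, 0, 0], [0, 0, 0]]
    - [1, [0, 0, 0], [0, 0, 0]]
    - [1, [0, 0, 0], [0, 0, 0]]
    - [1, [0, 0, 5], [0, 0, 0]]
    - [1, [0, 0, 15], [0, 0, 0]]

```text
clock: 7.48
tool_pos: [0.4487, 0.2668, 0.0198]
orientation: [-179.8, -0.1, 158.3]
force: [-0.9, -0.6, -5.2]
opening: 0.0595
gripper_force: 30.0
```

>>> step_arm:
  rows:
    - [1, [0, 0, 20], [0, 0, 0]]
    - [1, [0, 0, 40], [0, 0, 0]]
    - [1, [0, 0, 60], [0, 0, 0]]
    - [1, [0, 0, 75], [0, 0, 0]]
    - [1, [0, 0, 80], [0, 0, 0]]

```text
clock: 7.9
tool_pos: [0.4506, 0.2687, 0.1035]
orientation: [179.8, 0.1, 158.4]
force: [0.8, 0.1, -4.4]
opening: 0.0597
gripper_force: 30.0
```

>>> step_arm:
  rows:
    - [1, [6, -18, 0], [0, 0, 0.03]]
    - [1, [15, -45, 0], [0, 0, 0.07]]
    - [1, [25, -76, 0], [0, 0, 0.11]]
    - [1, [36, -110, 0], [0, 0, 0.16]]
    - [1, [47, -143, 0], [0, 0, 0.205]]

```text
clock: 8.32
tool_pos: [0.4963, 0.1235, 0.1003]
orientation: [-179.9, -0.1, 170.3]
force: [-0.1, 0.5, -5.3]
opening: 0.0597
gripper_force: 30.0
```

>>> step_arm:
  rows:
    - [1, [11, -34, 0], [0, 0, 0.05]]
    - [1, [22, -67, 0], [0, 0, 0.1]]
    - [1, [32, -98, 0], [0, 0, 0.15]]
    - [1, [41, -125, 0], [0, 0, 0.19]]
    - [1, [47, -143, 0], [0, 0, 0.206]]

```text
clock: 8.73
tool_pos: [0.5435, -0.0204, 0.1]
orientation: [-180.0, -0.1, -178.0]
force: [0.8, 0.2, -4.2]
opening: 0.0597
gripper_force: 30.0
```

>>> step_arm:
  rows:
    - [1, [0, 0, 0], [0, 0, 0]]
    - [1, [0, 0, -5], [0, 0, 0]]
    - [1, [0, 0, -15], [0, 0, 0]]
    - [1, [0, 0, -25], [0, 0, 0]]
    - [1, [0, 0, -33], [0, 0, 0]]

```text
clock: 9.15
tool_pos: [0.5431, -0.0171, 0.0661]
orientation: [-180.0, -0.1, -178.0]
force: [-0.6, 0.1, -4.4]
opening: 0.0598
gripper_force: 30.0
```

```bash
python3 - <<'E'
from h import *
t=ctrl.snapshot("top")[:,:,::-1];s=ctrl.snapshot("scene")[:,:,::-1]
o=np.zeros((480,800,3),np.uint8)
o[:400,:400]=cv2.resize(t[120:220,290:390],None,fx=4,fy=4);o[:480,405:800]=cv2.resize(s[150:270,215:335],None,fx=4,fy=4)[:480,:395];cv2.imwrite("pics/d.png",o)
E
```

```text
(no output)
```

View pics/d.png

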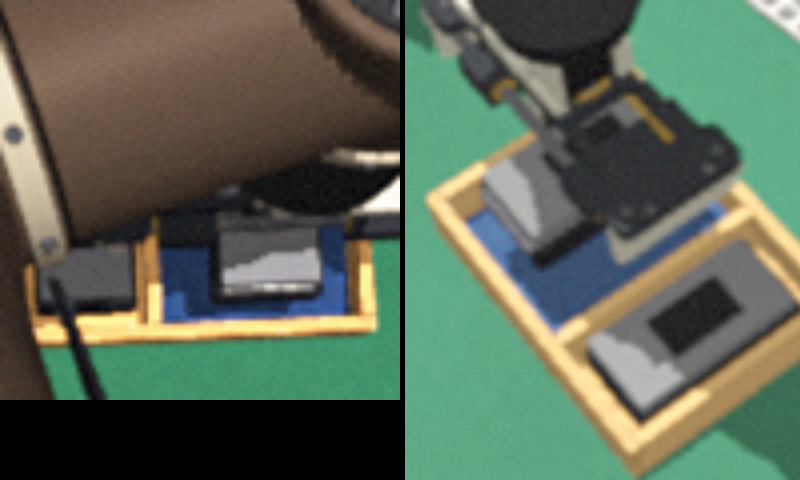

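>>> step_arm:
  rows:
    - [1, [0, 0, -10], [0, 0, 0]]
    - [1, [0, 0, -22], [0, 0, 0]]
    - [1, [0, 0, -34], [0, 0, 0]]
    - [1, [0, 0, -43], [0, 0, 0]]
    - [1, [0, 0, -49], [0, 0, 0]]

```text
clock: 9.67
tool_pos: [0.5437, -0.0176, 0.0176]
orientation: [-180.0, -0.1, -178.0]
force: [-0.7, 0.0, -3.5]
opening: 0.0597
gripper_force: 30.0
```

>>> step_arm:
  rows:
    - [1, [0, 0, -1], [0, 0, 0]]
    - [1, [0, 0, -2], [0, 0, 0]]
    - [1, [0, 0, -3], [0, 0, 0]]
    - [1, [0, 0, -4], [0, 0, 0]]
    - [1, [0, 0, -4.5], [0, 0, 0]]

```text
clock: 10.08
tool_pos: [0.5445, -0.0176, 0.0147]
orientation: [180.0, 0.1, -178.1]
force: [-1.1, -0.8, -4.0]
opening: 0.0598
gripper_force: 30.0
```

>>> step_arm:
  rows:
    - [1, [0, 0, -0.7], [0, 0, 0]]
    - [1, [0, 0, -1.4], [0, 0, 0]]
    - [1, [0, 0, -1.4], [0, 0, 0]]
    - [1, [0, 0, -1.4], [0, 0, 0]]
    - [1, [0, 0, -1.4], [0, 0, 0]]

```text
clock: 10.5
tool_pos: [0.5442, -0.0177, 0.013]
orientation: [180.0, 0.0, -178.1]
force: [-0.4, -0.5, -3.9]
opening: 0.0601
gripper_force: 30.0
```

>>> step_arm:
  rows:
    - [1, [0, 0, -0.5], [0, 0, 0]]
    - [1, [0, 0, -1], [0, 0, 0]]
    - [1, [0, 0, -1.5], [0, 0, 0]]
    - [1, [0, 0, -1.5], [0, 0, 0]]
    - [1, [0, 0, -1.5], [0, 0, 0]]

```text
clock: 10.92
tool_pos: [0.5443, -0.0177, 0.0125]
orientation: [180.0, 0.0, -178.1]
force: [-4.2, 1.1, 8.1]
opening: 0.0599
gripper_force: 30.0
```

>>> step_arm:
  rows:
    - [1, [0, 0, 0.7], [0, 0, 0]]
    - [0.31, [0, 0, 0.7], [0, 0, 0]]
    - [0.28, [0, 0, 0.7], [0, 0, 0]]
    - [0.26, [0, 0, 0.7], [0, 0, 0]]
    - [0.26, [0, 0, 0.7], [0, 0, 0]]

```text
clock: 11.33
tool_pos: [0.5444, -0.0177, 0.0122]
orientation: [-180.0, 0.0, -178.1]
force: [0.2, -0.4, 0.5]
opening: 0.0643
gripper_force: 0.0
```

>>> step_arm:
  rows:
    - [0.26, [0, 0, 5], [0, 0, 0]]
    - [0.26, [0, 0, 15], [0, 0, 0]]
    - [0.26, [0, 0, 30], [0, 0, 0]]
    - [0.26, [0, 0, 55], [0, 0, 0]]
    - [0.26, [0, 0, 85], [0, 0, 0]]

```text
clock: 11.75
tool_pos: [0.5432, -0.018, 0.0977]
orientation: [-180.0, -0.1, -178.1]
force: [0.6, 0.2, -1.0]
opening: 0.065
gripper_force: 0.0
```

>>> step_arm:
  rows:
    - [0.26, [0, 0, 40], [0, 0, 0]]
    - [0.26, [-30, 30, 70], [0, 0, 0]]
    - [0.26, [-60, 60, 80], [0, 0, 0]]
    - [0.26, [-75, 95, 80], [0, 0, 0]]
    - [0.26, [-85, 130, 80], [0, 0, 0]]

```text
clock: 12.17
tool_pos: [0.4583, 0.1112, 0.1799]
orientation: [179.9, 0.2, -178.2]
force: [1.4, -0.4, -0.8]
opening: 0.0651
gripper_force: 0.0
```

>>> step_arm:
  rows:
    - [0.26, [0, 30, 0], [0, 0, 0]]
    - [0.26, [0, 60, 0], [0, 0, 0]]
    - [0.26, [0, 90, 0], [0, 0, 0]]
    - [0.26, [0, 90, 0], [0, 0, 0]]
    - [0.26, [0, 90, 0], [0, 0, 0]]

```text
clock: 12.58
tool_pos: [0.4595, 0.2022, 0.1779]
orientation: [180.0, 0.0, -177.9]
force: [0.2, -0.4, 0.2]
opening: 0.0648
gripper_force: 0.0
```

```bash
python3 - <<'E'
from h import *
t=ctrl.snapshot("top")[:,:,::-1];s=ctrl.snapshot("scene")[:,:,::-1]
o=np.zeros((560,800,3),np.uint8)
o[:280,:]=cv2.resize(t[125:237,280:600],None,fx=2.5,fy=2.5);o[280:,:325]=cv2.resize(s[165:277,205:335],None,fx=2.5,fy=2.5);o[280:,330:655]=cv2.resize(s[75:187,180:310],None,fx=2.5,fy=2.5);cv2.imwrite("pics/e.png",o)
E
```

```text
(no output)
```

View pics/e.png

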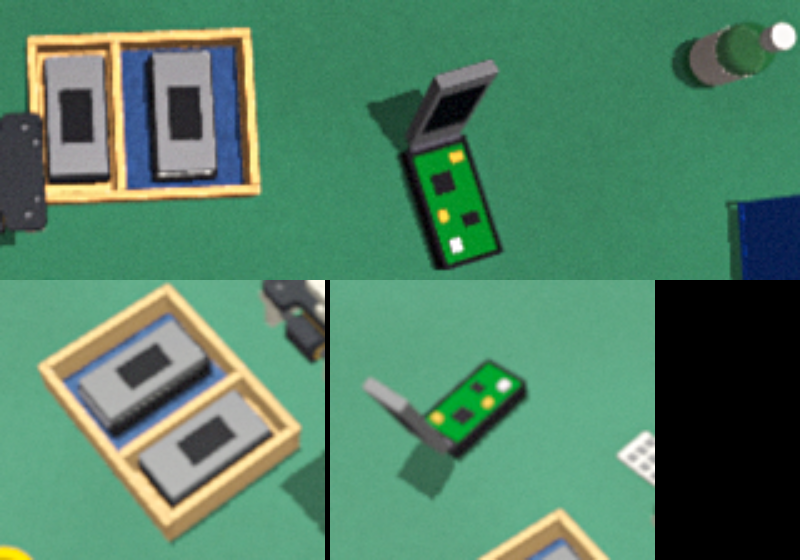

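Placed, but there is a thin light line at the near end of the terminal (top px ≈ (354,195)). I'll check that the cover is still fully shut.

```bash
python3 - <<'E'
from h import *
t=ctrl.snapshot("top")[:,:,::-1];s=ctrl.snapshot("scene")[:,:,::-1]
o=np.zeros((580,800,3),np.uint8)
o[:580,:400]=cv2.resize(t[141:199,332:372],None,fx=10,fy=10,interpolation=2);o[:400,405:800]=cv2.resize(s[175:225,235:285],None,fx=8,fy=8,interpolation=2)[:,:395];cv2.imwrite("pics/f.png",o)
print(t[186:200,352:356].mean(1).astype(int).tolist())
E
```

```text
[[171, 168, 171], [171, 168, 170], [171, 167, 170], [172, 168, 172], [171, 169, 173], [174, 169, 173], [167, 163, 165], [122, 121, 124], [113, 114, 119], [74, 73, 77], [25, 25, 28], [53, 29, 20], [136, 73, 40], [139, 95, 93]]
```

View pics/f.png

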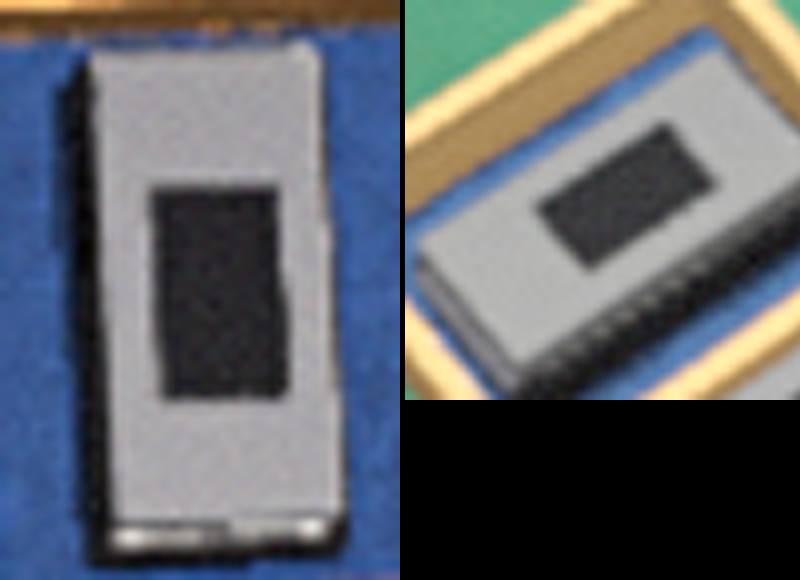

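The cover looks flat, but a slight gap can't be ruled out. A gentle touch near the free edge should settle it: the top should sit at z = 44 mm.

>>> step_arm:
  rows:
    - [1, [8, -38, 0], [0, 0, 0]]
    - [1, [16, -76, 0], [0, 0, 0]]
    - [1, [24, -114, 0], [0, 0, 0]]
    - [1, [32, -152, -20], [0, 0, 0]]
    - [1, [38, -188, -40], [0, 0, 0]]

```text
clock: 13.2
tool_pos: [0.4983, 0.0123, 0.1392]
orientation: [179.9, 0.2, -178.1]
force: [1.3, 0.4, -0.2]
opening: 0.0369
gripper_force: 0.0
```

>>> step_arm:
  rows:
    - [1, [3, -20, -10], [0, 0, 0]]
    - [1, [5, -32, -30], [0, 0, 0]]
    - [1, [5, -32, -55], [0, 0, 0]]
    - [1, [5, -32, -75], [0, 0, 0]]
    - [1, [5, -32, -86], [0, 0, 0]]

```text
clock: 13.62
tool_pos: [0.5008, -0.0194, 0.0501]
orientation: [-180.0, -0.1, -178.2]
force: [-0.3, 0.7, -0.1]
opening: 0.0043
gripper_force: 0.0
```

>>> step_arm:
  rows:
    - [1, [0, 0, -1], [0, 0, 0]]
    - [1, [0, 0, -2], [0, 0, 0]]
    - [1, [0, 0, -3], [0, 0, 0]]
    - [1, [0, 0, -4], [0, 0, 0]]
    - [1, [0, 0, -5], [0, 0, 0]]

```text
clock: 14.03
tool_pos: [0.5029, -0.0173, 0.048]
orientation: [180.0, 0.1, -178.1]
force: [-0.4, 0.0, 0.3]
opening: 0.0005
gripper_force: 0.0
```

>>> step_arm:
  rows:
    - [1, [0, 0, -0.5], [0, 0, 0]]
    - [1, [0, 0, -1], [0, 0, 0]]
    - [1, [0, 0, -1.5], [0, 0, 0]]
    - [1, [0, 0, -2], [0, 0, 0]]
    - [1, [0, 0, -2], [0, 0, 0]]

```text
clock: 14.45
tool_pos: [0.5023, -0.0175, 0.045]
orientation: [-180.0, -0.0, -178.1]
force: [0.5, -0.5, 0.3]
opening: 0.0001
gripper_force: 0.0
```

>>> step_arm:
  rows:
    - [1, [0, 0, -0.5], [0, 0, 0]]
    - [1, [0, 0, -1], [0, 0, 0]]
    - [1, [0, 0, -1.5], [0, 0, 0]]
    - [1, [0, 0, -2], [0, 0, 0]]
    - [1, [0, 0, -2], [0, 0, 0]]

```text
clock: 14.87
tool_pos: [0.5024, -0.0175, 0.0439]
orientation: [-180.0, 0.0, -178.0]
force: [-4.2, 1.6, 10.4]
opening: 0.0004
gripper_force: 5.7
```

Contact comes at z = 43.9 mm with 10 N, so the cover is fully shut. Retreating.

>>> step_arm:
  rows:
    - [1, [0, 0, 10], [0, 0, 0]]
    - [1, [0, 0, 40], [0, 0, 0]]
    - [1, [0, 0, 80], [0, 0, 0]]
    - [1, [0, 0, 115], [0, 0, 0]]
    - [1, [-10, 30, 130], [0, 0, 0]]

```text
clock: 15.28
tool_pos: [0.4951, 0.0107, 0.1781]
orientation: [180.0, 0.3, -178.2]
force: [2.1, 1.3, 0.6]
opening: 0.0006
gripper_force: 0.0
```

>>> step_arm:
  rows:
    - [1, [-7, 36, 0], [0, 0, 0]]
    - [1, [-14, 72, 0], [0, 0, 0]]
    - [1, [-21, 108, 0], [0, 0, 0]]
    - [1, [-25, 144, 0], [0, 0, 0]]
    - [1, [-25, 150, 0], [0, 0, 0]]

```text
clock: 15.7
tool_pos: [0.4672, 0.1666, 0.1739]
orientation: [179.9, 0.1, -177.9]
force: [0.5, 0.0, 0.0]
opening: 0.0002
gripper_force: 0.0
```

```bash
python3 - <<'E'
from h import *
t=ctrl.snapshot("top")[:,:,::-1];s=ctrl.snapshot("scene")[:,:,::-1]
o=np.zeros((560,800,3),np.uint8)
o[:280,:]=cv2.resize(t[125:237,280:600],None,fx=2.5,fy=2.5);o[280:,:325]=cv2.resize(s[165:277,205:335],None,fx=2.5,fy=2.5);o[280:,330:655]=cv2.resize(s[75:187,180:310],None,fx=2.5,fy=2.5);cv2.imwrite("pics/g.png",o)
E
```

```text
(no output)
```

View pics/g.png

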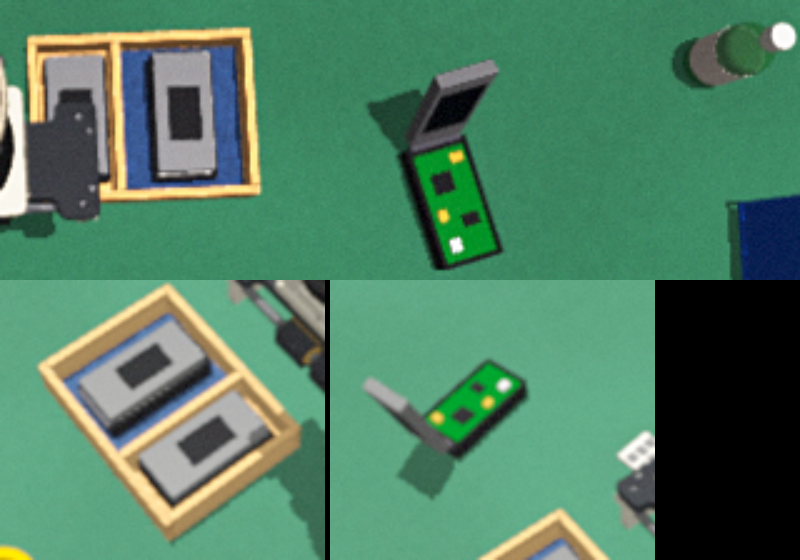

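The terminal lies flat and shut in the blue compartment (crop (185,115)). The green-board terminal is still open at (450,190), and the arm is clear.

```bash
python3 -c "
from plant import ctrl
print(ctrl.close_job())"
```

```text
the job is handed in; nothing more can be done
None
```

The finished terminal was folded shut, then set flat and lengthwise in the blue compartment with its cover shut; the unfinished one was left open where it stood, and the job was handed in at about 16 s.

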